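Close up a rack foot and back up its bolt head

TASK

The stabiliser foot of the weight rack hangs loose on its bolt with a gap left between its end plate and the upright: push the foot in until the end plate sits flush against the side of the upright along its whole width, lying flat on the bench. Then reach down inside the channel of the upright, grip the bolt's hex head by its flats between the fingers and hold it firmly and still, so that it cannot turn while I run the nut down from outside. Finish while holding the head, with the foot still flush, and leave the spare bolt, spare nut, spanner and weight plate where they are.

Things in the scene. Friction and masses are not known exactly. Their poses are not given: they have to be found in the camera images.
- upright: Black steel channel, upright of a weight rack, on its back, open side up, screwed down. Origin on the bench, mid-width; x along the channel (-200 to +240 mm), y across, z up. 60 mm wide, 64 high, floor 4 thick, side walls 5 thick, gap between them 50 (y -25 to +25). The -y wall has the bolt; the foot sits against its outer face, y = -30. A 51 mm horn juts 123 mm from the +y wall at x = +160.
- bolt: Zinc M16 bolt, its hex head inside the channel on the -y wall. Origin: head centre, at upright x -45, y -17, z +34 mm, 30 mm below the walls' top edge. 24 mm across flats, 27.7 across corners, 10 thick along the bolt axis (upright's y); a 3 mm washer, 30 in diameter, lies under it, so it stands 3 to 13 mm off the wall. Own y = bolt axis, x = out of a flat. It cannot shift, only turn.
- bolt_turn (a joint): Turn of the bolt about the upright's +y, rad, right-handed: positive moves the top of the head towards the upright's +x. At 0 two flats stand upright, facing upright +x and -x. Starts within 0.25 of 0, turns freely (drag 0.03 N m). Outside the wall the 16 mm shank passes through the foot's plate; a 36 mm flange nut sits on its end, its near face 30 mm off the wall's outer face.
- foot: Loose black steel foot, 0.56 to 0.88 kg, flat on the bench: tube 40 mm wide, 60 high, with an end plate 140 wide, 64 high, 5 thick. Origin: bottom middle of the plate's mating face; y points out of that face to the upright, z up; tube runs back to y = -185. The bolt passes a slot at x -45, z 34 with 6 mm side play. Starts 10 to 20 mm off the upright, within 0.05 rad; slides at under 8 N.
- plate_near (a point): Point on the end plate's mating face at its -x edge (foot x = -70, y = 0, z = 32 mm). Flush means upright y = -30 mm here.
- plate_far (a point): Point on the end plate's mating face at its +x edge (foot x = +70, y = 0, z = 32 mm). Flush means upright y = -30 mm here.
- foot_end (a point): Centre of the outer face of the plastic cap on the foot's free end (foot x = 0, y = -185, z = 31 mm); the face is 42 mm wide and 62 mm high, square to the tube, bottom edge at the bench.
- spare_bolt: Bystander: a second M16 bolt standing on its head on the bench, 65 mm high, on the +y side of the upright. Origin: centre of its underside.
- spare_nut: Bystander: a second flange nut, 36 mm across and 16 mm high, lying on the bench on the +y side of the upright. Origin: centre of its underside.
- spanner: Bystander: open-ended spanner 210 mm long, lying on the bench on the +y side of the upright, roughly along the channel. Origin: middle of its underside.
- weight_plate: Bystander: small black weight plate, 140 mm in diameter, 24 mm thick, flat on the bench on the foot's side of the upright, towards its +x end. Origin: centre of its underside.

How it is judged (in metres and radians):
On the way:
1. the foot's end plate is flush against the upright (no more than 2.5 mm open at either edge) and the foot flat on the bench (y of each of plate_near, plate_far in the frame of upright above -0.0325 m and angle between foot's own z axis and vertical below 0.04 rad), for 0.3 s.
At the end, for the whole second after the job is handed in: End plate within 2.5 mm of the wall at both edges, foot flat (tilt under 0.04 rad). Fingers press the bolt head with over 15 N, the head between them (grasp point within 24 mm of its centre, 9 mm across the flats, 13 mm inwards along the bolt); bolt turning under 0.05 rad/s. Ends holding (all of step 1 and contact force between the fingers and bolt above 15 N and distance between the grasp point and bolt below 0.024 m and x of the grasp point in the frame of bolt between -0.009 and 0.009 m and y of the grasp point in the frame of bolt below 0.013 m and velocity of joint bolt_turn between -0.05 and 0.05 rad/s); the arm keeps its last pose, push and grip.
It fails at once if the spare bolt is shifted by more than 30 mm (distance of spare_bolt from where it was at the start of the episode above 0.03 m).
It fails at once if the spare nut is shifted by more than 30 mm (distance of spare_nut from where it was at the start of the episode above 0.03 m).
It fails at once if the spanner is shifted by more than 30 mm (distance of spanner from where it was at the start of the episode above 0.03 m).
It fails at once if the weight plate is shifted by more than 30 mm (distance of weight_plate from where it was at the start of the episode above 0.03 m).
It also fails if it takes over 54 s, if anything falls off the work surface, if the arm or the gripper's body presses on something with over 40 N, if the wrist force passes 120 N, or if a joint passes its speed limit or range.

ROBOT

A 7-joint arm with a two-finger parallel gripper is mounted at the origin on the work surface. World frame = base frame: x ahead of the robot, y to its left, z up, the work surface at z = 0. Lengths are in m, angles in degrees, forces in N, time in s.
With the tool pointing down it reaches from about 0.425 to 0.875 m from the base axis. Payload 8.4 kg.
Tool frame: the origin (TCP) lies at the very end of the fingers, on their centre line; the grasp point (between the pads) lies 19 mm behind it; x points along the fingers, z is the direction in which the jaws open and shut, and the axes are right-handed (so a half turn about x gives the same grasp; the last joint's range is limited). The gripper opens to 87 mm and grips with 3 to 60 N. Pads are 19 mm wide; open, the fingers measure 117 mm over their backs; the gripper's body (75 mm by 190 mm) begins 51 mm behind the grasp point.
Start: joints at [71.436, 19.091, 2.286, 83.961, -0.768, 76.965, -3.352], TCP at [0.145, -0.634, 0.223] pointing down, gripper open.
Joint ranges: [-147.57, 147.57], [-21.85, 119.76], [-74.77, 79.35], [14.55, 137.4], [-85.83, 265.84], [4.83, 119.75], [-152.11, 152.11]. Speed limits (degrees/s): [127.2, 127.2, 159.86, 159.86, 180, 180, 180].

INTERFACE

Orientations are given as [roll, pitch, yaw] about the fixed x, y, z axes, in that order (R = Rz(yaw) Ry(pitch) Rx(roll)).
In Python, from rig import telemetry, imaging, job, models gives the robot as it stands.
- The arm moves only by the tool send_rows, never from a script. Its argument "increments" is a list of rows, each a list of 5 numbers: the shift along the world's x, y, z as a fraction of full scale, then the turn about the world's z as a fraction of full scale, then the opening, from 0 (shut) to 1 (fully open). In form: [[dx, dy, dz, yaw, jaw], ...]. A call has exactly 10 rows; each row shifts and turns the commanded pose from where the row before left it; what a row does not reach is not made up. Full scale, the value 1, is 60 mm for a shift and 30 degrees for a turn. A row lasts 1/8 s, in which the tool goes at most 62.5 mm and 10.7 degrees, less where a joint would pass 70% of its speed; a pose out of reach is approached as far as the arm can. A call with a number of a shift or a turn outside -1 to 1 is refused whole. A call with a gripper value outside its range is refused whole. The fingers move at their own pace and stop on an object; "squeeze" is the grip in N (left out, the last holds). Time passes only in rows, so rows that do not move let the fingers close, or fill a call up. It gives the time, the measured TCP pose, the force and the opening at its end, in the units of the state.
- telemetry.sense(): the state, without advancing time (a new reading comes with each control period).
- imaging.get_image(name): name is "scene" or "top" or "wrist"; returns the picture (384x512x3 uint8, red, green, blue); there is no depth.
- imaging.camera_info(name): a dict with "intrinsics" (3x3 intrinsics, pixels), "rvec" (rotation vector, rad) and "tvec" (3), from world to camera coordinates, as OpenCV has them; the wrist camera has in their place "tool_from_camera" (4x4, takes a point from camera to tool coordinates, whose origin is the TCP and whose axes are the tool frame's). Camera axes: x right, y down, z forward; pixel columns grow to the right and rows downward; lengths in m; the calibration is good to about 2 mm. A picture is of the moment at which its call begins: read the wrist's pose just before it. camera_info takes no time and is no camera call.
- job.job_done(): hands the job in, once; it reports no verdict.
Trained networks look in the newest picture that a camera, given by its name, has taken for a name from the list of things; names that differ only in an ending like _2 or _b are one class to them, and where a whole thing is asked for, a point or a joint stands for the part that bears it (a point fixed in the world has none). Each returns a list of dicts, best first, with "score" (0 to 1); they miss things now and then, are a little off and sometimes report something else, mostly with a low value. They report only what shows in the picture. A call takes as long as a camera call.
- models.recognise(camera, thing): "pixel" ([column, row] in pixels, amid what is visible of it).
- models.mark_of(camera, thing): "pixel" ([column, row] in pixels: a listed point, or the origin of a listed thing).
The state is a dict: "t": time; "q": joint angles; "joint_vel": joint speeds; "joint_torque": joint torques, N m; "eef_pos": TCP position; "ee_rot": TCP orientation; "force": force on the tool from outside, world axes, zero at the start; "torque": the same for the moment, N m; "grip_width": finger opening in m.
Only numpy, scipy, OpenCV 4.12 (cv2) and the standard library are available. Lean on these libraries where they do the work, as an engineer would, in place of code of your own. Each camera call takes 0.05 s, during which the arm holds its last target.

## Working session

There is one attempt and no reset: what is moved stays moved. The work goes in short steps, Python scripts to look and compute and a tool call to move; the robot and the scene stay as the last step left them, time stands still between calls to the robot, and variables do not carry over. Pictures are saved under pics/ and viewed, and the job is handed in when it is done.

Besides the shell and the picture viewer there is one more tool, called after "Request:" as name(argument=value, ...) on one line, values as JSON. send_rows: Moves the arm, as the interface text tells. Its arguments: {"type":"object","properties":{"increments":{"type":"array","items":{"type":"array","items":{"type":"number"}}},"squeeze":{"type":"number"}},"required":["increments"]}

```bash
ls; mkdir -p pics
cat > h.py <<'E'
import numpy as np, cv2
from rig import telemetry, imaging, job, models
def snap(cam,fn):
    im=imaging.get_image(cam); cv2.imwrite('pics/'+fn,cv2.cvtColor(im,cv2.COLOR_RGB2BGR)); return im
def ray(cam,px):
    c=imaging.camera_info(cam);K=np.array(c['intrinsics']);R,_=cv2.Rodrigues(np.array(c['rvec'],float));t=np.array(c['tvec']).ravel()
    d=R.T@np.linalg.inv(K)@np.array([px[0],px[1],1.]); o=-R.T@t
    return o,d
def atz(cam,px,z):
    o,d=ray(cam,px); return o+d*(z-o[2])/d[2]
def proj(cam,P):
    c=imaging.camera_info(cam)
    p,_=cv2.projectPoints(np.array(P,float).reshape(-1,3),np.array(c['rvec'],float),np.array(c['tvec'],float),np.array(c['intrinsics'],float),None); return p.reshape(-1,2)
E
python3 - <<'E'
from h import *
np.set_printoptions(precision=4,suppress=True)
print(telemetry.sense())
for c in ('scene','top'):
    snap(c,c+'0.png')
    o,d=ray(c,(256,192));print(c,o,d)
    for n in ['upright','bolt','foot','plate_near','plate_far','foot_end','spare_bolt','spare_nut','spanner','weight_plate']:
        r=models.mark_of(c,n)
        print(n,[(np.round(x['pixel'],1).tolist(),round(x['score'],2)) for x in r[:3]])
snap('wrist','wrist0.png')
E
```

```text
pics
{'t': 0.0, 'q': array([71.4345, 19.1314,  2.2849, 84.0112, -0.7666, 76.9649, -3.3498]), 'joint_vel': array([-0.0433,  0.079 ,  0.078 , -0.053 ,  0.0065,  0.0349,  0.0372]), 'joint_torque': array([  0.0014, -65.6347,   1.3362, -40.379 ,  -0.0595,   0.045 ,
         0.0001]), 'eef_pos': array([ 0.1448, -0.6332,  0.2217]), 'ee_rot': array([-175.3553,   89.9077,  107.5274]), 'force': array([-0.2856,  0.3642, -0.0269]), 'torque': array([ 0.043 , -0.0094, -0.0066]), 'grip_width': 0.08735175430309}
scene [ 1.0887 -0.1598  0.709 ] [-0.5827  0.2978 -0.7563]
upright [([266.2, 201.5], 0.83)]
bolt [([246.3, 183.2], 0.57)]
foot [([252.4, 210.8], 0.7), ([264.3, 162.9], 0.26)]
plate_near [([229.3, 184.0], 0.79)]
plate_far [([270.0, 219.6], 0.65)]
foot_end [([176.4, 252.4], 0.91)]
spare_bolt [([268.1, 165.2], 0.57)]
spare_nut [([318.0, 193.6], 0.47)]
spanner [([334.1, 154.2], 0.91)]
weight_plate [([249.7, 289.3], 0.7), ([262.9, 163.3], 0.45)]
top [0.4565 0.1071 0.9354] [ 0.1224 -0.0428 -0.9917]
upright [([228.2, 191.3], 0.91)]
bolt [([240.1, 210.4], 0.71)]
foot [([251.0, 186.8], 0.56)]
plate_near [([259.2, 220.6], 0.7)]
plate_far [([241.6, 149.9], 0.63)]
foot_end [([341.0, 170.0], 0.92)]
spare_bolt [([194.4, 246.5], 0.53)]
spare_nut [([169.4, 169.2], 0.63)]
spanner [([117.2, 215.1], 0.58)]
weight_plate [([292.0, 106.8], 0.67)]
```

View pics/scene0.png

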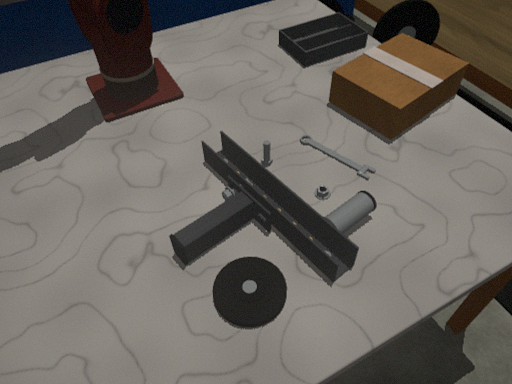

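View pics/top0.png

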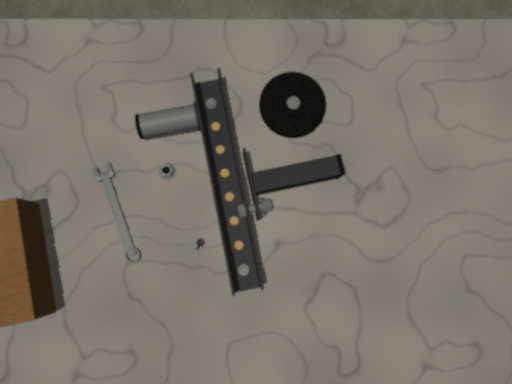

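Run:
```python
from h import *
np.set_printoptions(precision=4,suppress=True)
M={'scene':dict(upright=(266.2,201.5),bolt=(246.3,183.2),foot=(252.4,210.8),plate_near=(229.3,184),plate_far=(270,219.6),foot_end=(176.4,252.4)),
'top':dict(upright=(228.2,191.3),bolt=(240.1,210.4),foot=(251,186.8),plate_near=(259.2,220.6),plate_far=(241.6,149.9),foot_end=(341,170))}
for n,z in dict(upright=0,bolt=.034,foot=0,plate_near=.032,plate_far=.032,foot_end=.031).items():
    print(n,[atz(c,M[c][n],z)[:2] for c in M])
for n,c in dict(spare_bolt=(194.4,246.5),spare_nut=(169.4,169.2),spanner=(117,215),weight_plate=(292,106.8)).items(): print(n,atz('top',c,0))
c=imaging.camera_info('wrist');print(c)
print(imaging.camera_info('top')['intrinsics'])
```

```text
upright [array([0.5788, 0.1257]), array([0.5741, 0.1238])]
bolt [array([0.5349, 0.0996]), array([0.5317, 0.1001])]
foot [array([0.5868, 0.086 ]), array([0.5829, 0.0768])]
plate_near [array([0.5164, 0.0662]), array([0.5113, 0.0628])]
plate_far [array([0.6481, 0.0956]), array([0.6535, 0.0956])]
foot_end [array([ 0.626 , -0.1037]), array([ 0.6107, -0.1036])]
spare_bolt [0.4629 0.1927 0.    ]
spare_nut [0.6213 0.2441 0.    ]
spanner [0.5285 0.3488 0.    ]
weight_plate [ 0.7524 -0.0124  0.    ]
{'intrinsics': array([[273.3055,   0.    , 252.1932],
       [  0.    , 273.3055, 192.0964],
       [  0.    ,   0.    ,   1.    ]]), 'tool_from_camera': array([[-0.001 , -0.2969,  0.9549, -0.1632],
       [-0.0002, -0.9549, -0.2969,  0.0813],
       [ 1.    , -0.0005,  0.0009,  0.0004],
       [ 0.    ,  0.    ,  0.    ,  1.    ]])}
[[459.3415   0.     250.372 ]
 [  0.     459.3415 185.9148]
 [  0.       0.       1.    ]]
```

The top view shows the upright running from about (248,290) to (208,80), the foot to its right with its end cap at (341,165), the weight plate at (292,105), and spares on the left. Zooming in to get the axes.

Run:
```python
import cv2
im=cv2.imread('pics/top0.png')[60:300,170:360]
im=cv2.convertScaleAbs(im,alpha=1.8,beta=20)
a=cv2.resize(im[:125],None,fx=4,fy=4,interpolation=cv2.INTER_CUBIC);b=cv2.resize(im[110:],None,fx=4,fy=4,interpolation=cv2.INTER_CUBIC)
cv2.imwrite('pics/ta.png',a);cv2.imwrite('pics/tb.png',b)
```

```text
(no output)
```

View pics/ta.png

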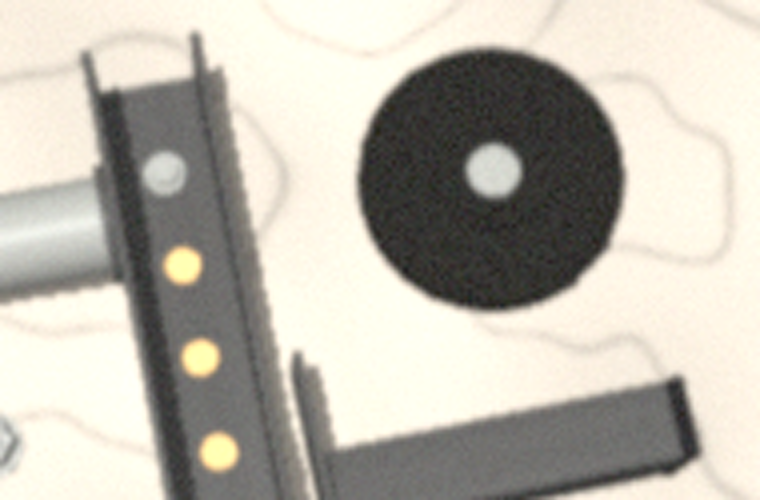

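View pics/tb.png

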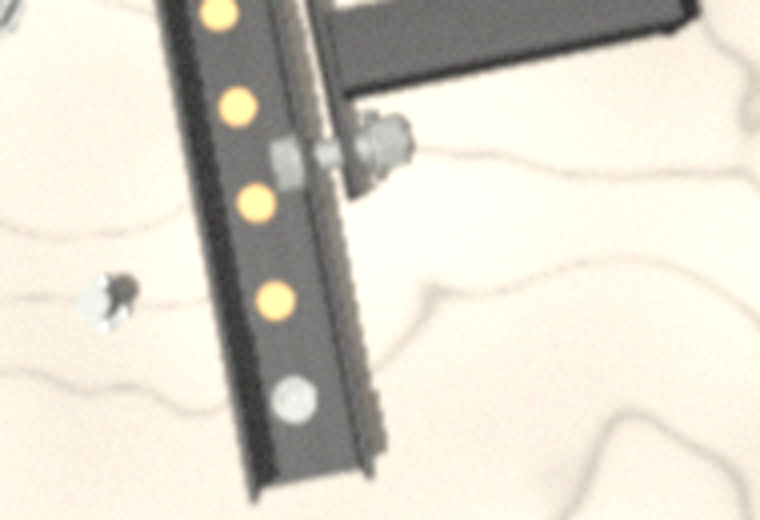

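```bash
cat >> h.py <<'E'
from scipy.optimize import least_squares
E
python3 - <<'E'
from h import *
np.set_printoptions(precision=4,suppress=True)
px=np.array([(190.5,73),(220.5,68.5),(232.5,295.5),(263.3,289.5)])
L=np.array([(.24,.03,.064),(.24,-.03,.064),(-.2,.03,.064),(-.2,-.03,.064)])
def T(p,L):
    c,s=np.cos(p[2]),np.sin(p[2]);return np.c_[L[:,0]*c-L[:,1]*s+p[0],L[:,0]*s+L[:,1]*c+p[1],L[:,2]]
r=least_squares(lambda p:(proj('top',T(p,L))-px).ravel(),[.575,.125,.16])
p=r.x;print(p,np.degrees(p[2]),r.fun)
print('bolt',T(p,np.array([[-.045,-.017,.034]])),T(p,np.array([[-.045,-.008,.064]])))
print(proj('scene',T(p,L)))
print(proj('scene',T(p,np.array([[-.045,-.017,.034]]))),proj('top',T(p,np.array([[-.045,-.017,.034]]))))
# foot: tube cap top corners etc
fx=[atz('top',q,.0625) for q in [(170+683/4,60+378/4),(170+698/4,170+8/4)]];print(fx)
# plate top edge ends z=.064 mating-face side (left)
print([atz('top',q,.064) for q in [(170+296/4,60+352/4),(170+352/4,170+198/4)]])
E
```

```text
[0.5721 0.123  0.178 ] 10.19946475075025 [-0.0354 -0.298  -0.1299 -1.0393 -0.3728  0.8022  0.5481  0.3623]
bolt [[0.5308 0.0983 0.034 ]] [[0.5292 0.1071 0.064 ]]
[[357.1828 245.6493]
 [334.772  263.4822]
 [220.4576 128.518 ]
 [199.8546 139.2717]]
[[244.909  182.2531]] [[241.0436 210.8363]]
[array([ 0.6359, -0.0971,  0.0625]), array([ 0.6013, -0.1029,  0.0625])]
[array([0.6502, 0.0913, 0.064 ]), array([0.5115, 0.0666, 0.064 ])]
```

Run:
```python
from h import *
from scipy.spatial.transform import Rotation as R
s=telemetry.sense();M=R.from_euler('xyz',s['ee_rot'],degrees=True).as_matrix()
print(M.round(3), 'jaw heading',np.degrees(np.arctan2(M[1,2],M[0,2])))
```

```text
[[ 0.     0.975  0.223]
 [-0.     0.223 -0.975]
 [-1.     0.     0.   ]] jaw heading -77.12597941619416
```

View pics/wrist0.png

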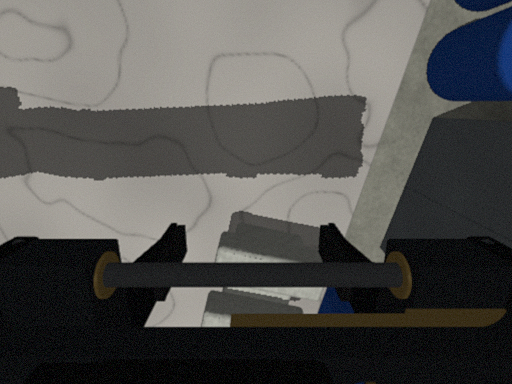

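Request:
send_rows(increments=[[0.6, 0.6, 0, 0.29, 0], [0.6, 0.6, 0, 0.29, 0], [0.6, 0.6, 0, 0.29, 0], [0.6, 0.6, 0, 0.29, 0], [0.6, 0.6, 0, 0.29, 0], [0.6, 0.6, 0, 0.29, 0], [0.6, 0.6, 0, 0.29, 0], [0.6, 0.6, 0, 0.29, 0], [0.6, 0.6, 0, 0.29, 0], [0.6, 0.6, 0, 0.29, 0]], squeeze=20)

```text
t: 2.4
eef_pos: [0.5059, -0.2725, 0.2228]
ee_rot: [-59.3, 90.0, -49.1]
force: [0.4, -0.3, -0.8]
grip_width: 0.0016
```

Request:
send_rows(increments=[[0.5, 0.5, 0, 0, 0], [0.5, 0.5, 0, 0, 0], [0.5, 0.5, 0, 0, 0], [0.5, 0.45, -0.3, 0, 0], [0, 0, -0.6, 0, 0], [0, 0, -0.6, 0, 0], [0, 0, -0.6, 0, 0], [0, 0, -0.6, 0, 0], [0, 0, -0.5, 0, 0], [0, 0, 0, 0, 0]])

```text
t: 3.65
eef_pos: [0.623, -0.1564, 0.0282]
ee_rot: [155.8, 89.7, 165.7]
force: [-0.2, -0.1, -0.3]
grip_width: 0.0003
```

Run:
```python
from h import *
np.set_printoptions(precision=4,suppress=True)
s=telemetry.sense();print(s['eef_pos'],s['force'])
for c in ('scene','top'):
    im=snap(c,c+'1.png')
    for n in ['bolt','plate_near','plate_far','foot_end']:
        r=models.mark_of(c,n); z=dict(bolt=.034,foot_end=.031).get(n,.032)
        if r: print(c,n,r[0]['pixel'],atz(c,r[0]['pixel'],z),r[0]['score'])
a=cv2.imread('pics/top1.png');b=cv2.imread('pics/scene1.png')
cv2.imwrite('pics/c1.png',np.hstack([cv2.resize(a[60:300,170:370],(400,480)),cv2.resize(b[120:300,150:300],(400,480))]))
```

```text
[ 0.623  -0.1564  0.0282] [-0.2313 -0.1247 -0.3119]
scene bolt [245.1, 184.5] [0.5371 0.0955 0.034 ] 0.56
scene plate_far [269.7, 221.5] [0.6521 0.0926 0.032 ] 0.8
scene foot_end [174.5, 251.3] [ 0.6217 -0.106   0.031 ] 0.97
top bolt [239.7, 208.7] [0.5351 0.1009 0.034 ] 0.85
top plate_near [260.2, 219.1] [0.5142 0.0608 0.032 ] 0.74
top plate_far [259.7, 216.9] [0.5186 0.0617 0.032 ] 0.65
top foot_end [342.3, 168.2] [ 0.6143 -0.1064  0.031 ] 0.58
```

View pics/c1.png

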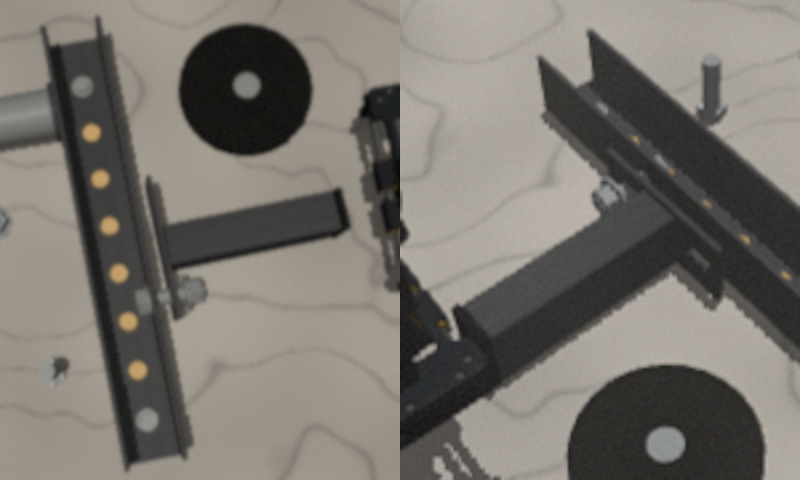

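Request:
send_rows(increments=[[0, 0.15, 0, 0.0, 0], [0, 0.15, 0, 0, 0], [0, 0.15, 0, 0, 0], [-0.02, 0.13, 0, 0, 0], [-0.01, 0.08, 0, 0, 0], [-0.01, 0.08, 0, 0, 0], [-0.01, 0.08, 0, 0, 0], [-0.01, 0.06, 0, 0, 0], [0, 0, 0, 0, 0], [0, 0, 0, 0, 0]])

```text
t: 5.4
eef_pos: [0.6212, -0.1039, 0.0305]
ee_rot: [157.8, 90.0, 167.7]
force: [-0.1, -3.3, -0.2]
grip_width: 0.0005
```

Request:
send_rows(increments=[[-0.01, 0.05, 0, 0, 0], [-0.01, 0.05, 0, 0, 0], [0, 0, 0, 0, 0], [0, 0, 0, 0, 0], [0, 0, 0, 0, 0], [0, 0, 0, 0, 0], [0, 0, 0, 0, 0], [0, 0, 0, 0, 0], [0, 0, 0, 0, 0], [0, 0, 0, 0, 0]])

```text
t: 6.65
eef_pos: [0.6199, -0.0981, 0.0305]
ee_rot: [-136.4, 90.0, -126.5]
force: [-0.2, -5.0, -0.5]
grip_width: 0.0004
```

```bash
cat > top.py <<'E'
import sys
from h import *
np.set_printoptions(precision=4,suppress=True)
k=sys.argv[1]
s=telemetry.sense();print(s['eef_pos'],s['force'])
snap('top','top%s.png'%k);snap('scene','scene%s.png'%k)
a=cv2.imread('pics/top%s.png'%k);b=cv2.imread('pics/scene%s.png'%k)
f=lambda x:cv2.convertScaleAbs(x,alpha=1.8,beta=15)
cv2.imwrite('pics/c%s.png'%k,f(np.hstack([cv2.resize(a[130:240,210:290],(400,550),interpolation=cv2.INTER_CUBIC),cv2.resize(b[150:260,210:290],(400,550),interpolation=cv2.INTER_CUBIC)])))
E
python3 top.py 2
```

```text
[ 0.6199 -0.0981  0.0305] [-0.1786 -5.0387 -0.4875]
```

View pics/c2.png

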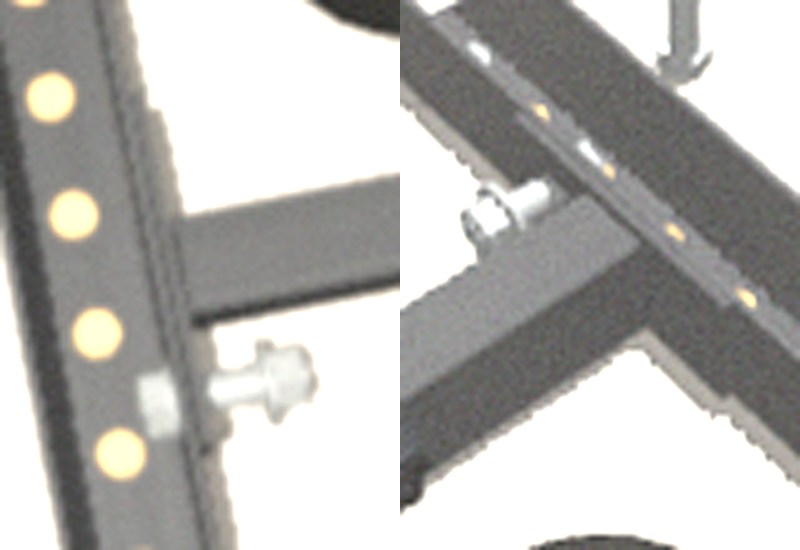

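The plate is now within a couple of millimetres of the wall. I'll push on until the force rises.

Request:
send_rows(increments=[[-0.01, 0.04, 0, 0, 0], [0, 0, 0, 0, 0], [-0.01, 0.04, 0, 0, 0], [0, 0, 0, 0, 0], [0, 0, 0, 0, 0], [0, 0, 0, 0, 0], [0, 0, 0, 0, 0], [0, 0, 0, 0, 0], [0, 0, 0, 0, 0], [0, 0, 0, 0, 0]])

```text
t: 8.0
eef_pos: [0.6186, -0.0978, 0.0306]
ee_rot: [-102.9, 89.7, -93.2]
force: [0.9, -16.3, -0.7]
grip_width: -0.0001
```

Request:
send_rows(increments=[[0, 0.05, 0, 0, 0], [0, 0, 0, 0, 0], [0, 0, 0, 0, 0], [0, 0, 0, 0, 0], [0, 0, 0, 0, 0], [0, 0, 0, 0, 0], [0, 0, 0, 0, 0], [0, 0, 0, 0, 0], [0, 0, 0, 0, 0], [0, 0, 0, 0, 0]])

```text
t: 9.25
eef_pos: [0.6186, -0.0978, 0.0306]
ee_rot: [-100.4, 89.5, -90.8]
force: [0.6, -23.4, -1.0]
grip_width: 0.0006
```

```bash
python3 top.py 3
```

```text
[ 0.6186 -0.0978  0.0306] [  0.6461 -23.4397  -0.9804]
```

View pics/c3.png

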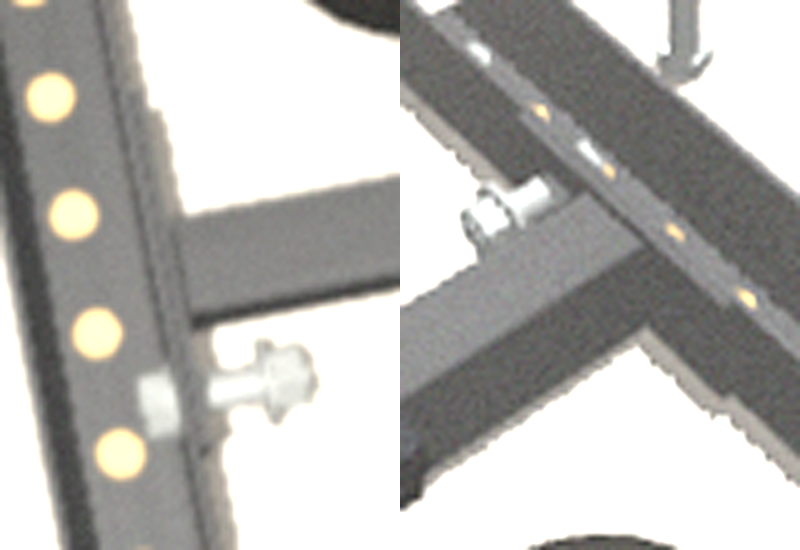

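Request:
send_rows(increments=[[0.02, -0.2, 0, 0, 0], [0.04, -0.3, 0, 0, 0], [0, 0, 0.6, 0, 0], [0, 0, 0.9, 0, 0], [0, 0, 0.9, 0, 0.3], [0, 0.6, 0.3, 0, 0.6], [-0.3, 0.8, 0, 0, 0.6], [-0.4, 0.8, 0, 0, 0.6], [-0.4, 0.8, 0, 0.02, 0.6], [-0.4, 0.7, 0, 0, 0.6]])

```text
t: 10.6
eef_pos: [0.5314, 0.1044, 0.1927]
ee_rot: [81.1, 89.9, 91.7]
force: [0.5, -0.0, -0.1]
grip_width: 0.0492
```

```bash
cat > wr.py <<'E'
import sys
from h import *
from scipy.spatial.transform import Rotation as R
np.set_printoptions(precision=4,suppress=True)
k=sys.argv[1]
s=telemetry.sense();print(s['eef_pos'],s['ee_rot'],s['force'],s['joint_vel'].max(),s['q'])
M=R.from_euler('xyz',s['ee_rot'],degrees=True).as_matrix();print('heading',np.degrees(np.arctan2(M[1,2],M[0,2])))
im=snap('wrist','wrist%s.png'%k)
c=imaging.camera_info('wrist');TC=np.array(c['tool_from_camera']);K=np.array(c['intrinsics'])
Tw=np.eye(4);Tw[:3,:3]=M;Tw[:3,3]=s['eef_pos'];W=Tw@TC
np.savez('w%s.npz'%k,W=W,K=K)
def wz(px,z):
    d=W[:3,:3]@np.linalg.inv(K)@np.array([px[0],px[1],1.]);o=W[:3,3];return o+d*(z-o[2])/d[2]
for n,z in (('bolt',.034),('upright',0)):
    for r in models.mark_of('wrist',n)[:2]: print(n,r,wz(r['pixel'],z))
cv2.imwrite('pics/w%s.png'%k,cv2.convertScaleAbs(cv2.resize(cv2.imread('pics/wrist%s.png'%k),(768,576)),alpha=1.7,beta=15))
E
python3 wr.py 4
```

```text
[0.5314 0.1044 0.1927] [81.1067 89.9403 91.7009] [ 0.4649 -0.0487 -0.0781] 17.526497402880757 [ 17.8883  10.8111 -37.5487  99.8841   6.8588  71.6122 -10.7424]
heading 10.59425956634617
bolt {'pixel': [256.6, 182.2], 'score': 0.93} [0.5373 0.0992 0.034 ]
upright {'pixel': [290.0, 163.3], 'score': 0.62} [0.578  0.1238 0.    ]
```

View pics/w4.png

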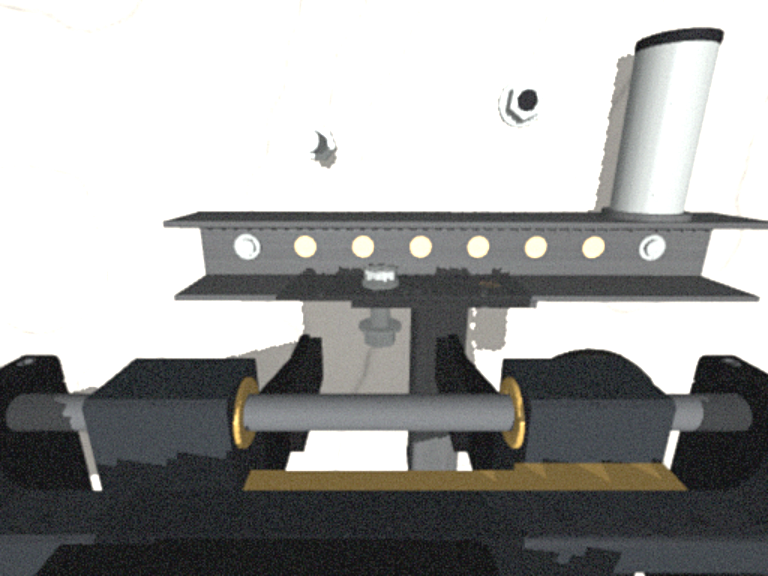

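```bash
python3 wr.py 5
python3 - <<'E'
import cv2
im=cv2.imread('pics/wrist5.png')[130:240,180:330]
cv2.imwrite('pics/w5z.png',cv2.convertScaleAbs(cv2.resize(im,None,fx=5,fy=5,interpolation=cv2.INTER_CUBIC),alpha=1.7,beta=25))
E
```

```text
[0.5314 0.1053 0.1931] [50.2683 89.9453 61.0869] [ 0.1842 -0.1122 -0.3776] 3.306111000568546 [ 17.8495  10.7971 -37.6135  99.8564   6.8807  71.6362 -10.6244]
heading 10.818545103588363
bolt {'pixel': [254.2, 183.5], 'score': 0.92} [0.5348 0.0978 0.034 ]
upright {'pixel': [288.3, 166.9], 'score': 0.56} [0.577  0.1195 0.    ]
upright {'pixel': [213.7, 93.3], 'score': 0.23} [0.4662 0.192  0.    ]
```

View pics/w5z.png

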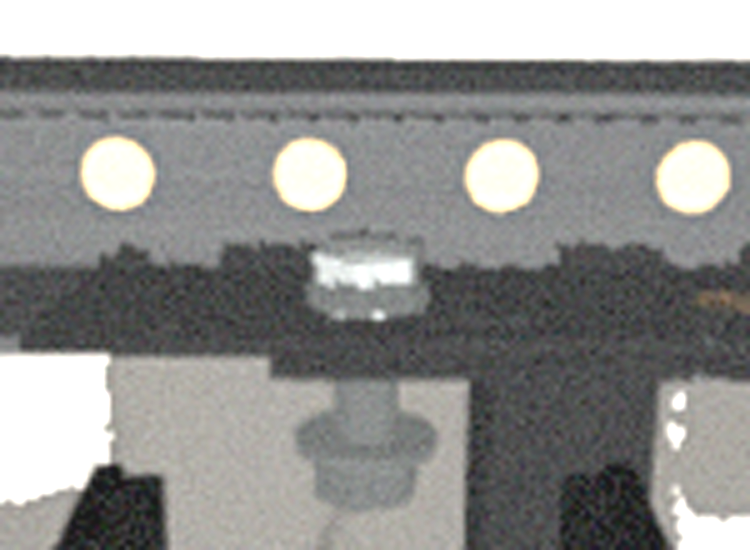

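Run:
```python
from h import *
np.set_printoptions(precision=4,suppress=True)
d=np.load('w5.npz');W,K=d['W'],d['K'];print(W[:3,3])
def wz(px,z):
    d=W[:3,:3]@np.linalg.inv(K)@np.array([px[0],px[1],1.]);o=W[:3,3];return o+d*(z-o[2])/d[2]
a=np.radians(10.3);U=np.array([.5735,.1235])
def u(p): r=p[:2]-U;return np.array([np.cos(a)*r[0]+np.sin(a)*r[1],-np.sin(a)*r[0]+np.cos(a)*r[1]])*1e3
print('tcp',u(np.array([.5314,.1053])))
q=lambda x,y:(180+x/5,130+y/5)
print('plate outer top (y -35)',u(wz(q(400,378),.064)))
print('plate/left end',u(wz(q(270,378),.064)), 'wall outer left',u(wz(q(50,352),.064)))
for y in (60,92,115): print(y,u(wz(q(400,y),.064)),u(wz(q(400,y),0.004)))
print('head top edge mid (z .046-.048)',u(wz(q(366,250),.0465)),u(wz(q(366,287),.0465)))
for x in(118,310,501,693): print('hole',u(wz(q(x,175),.004)))
```

```text
[0.5155 0.185  0.3563]
tcp [-44.6758 -10.3791]
plate outer top (y -35) [-36.1041 -36.0743]
plate/left end [-65.682  -36.3296] wall outer left [-115.3615  -30.5039]
60 [-37.3466  35.609 ] [-35.5493  28.363 ]
92 [-37.2293  28.8431] [-35.408   20.2084]
115 [-37.144   23.9219] [-35.3052  14.2771]
head top edge mid (z .046-.048) [-44.0216 -10.6619] [-43.9319 -19.6895]
hole [-108.8896   -2.124 ]
hole [-58.6056  -1.6854]
hole [-8.5751 -1.249 ]
hole [41.7256 -0.8102]
```

Request:
send_rows(increments=[[0.01, -0.015, -0.3, 0, 0.6], [0, 0, -0.6, 0, 0.6], [0, 0, -0.6, 0, 0.6], [0, 0, -0.4, 0, 0.6], [0, 0, -0.2, 0, 0.6], [0, 0, 0, 0, 0.6], [0, 0, 0, 0, 0.6], [0, 0, 0, 0, 0.6], [0, 0, 0, 0, 0.6], [0, 0, 0, 0, 0.6]])

```text
t: 12.15
eef_pos: [0.5332, 0.101, 0.0668]
ee_rot: [-21.0, 90.0, -10.5]
force: [-0.6, -0.3, -0.6]
grip_width: 0.0521
```

```bash
python3 wr.py 6; python3 top.py 6
```

```text
[0.5332 0.101  0.0668] [-20.9508  89.9754 -10.4755] [-0.5928 -0.2997 -0.6173] 0.09162185898057498 [ 15.7473  18.4653 -36.0168 107.5154  12.7022  57.9899 -15.1752]
heading 10.47532316646808
bolt {'pixel': [253.8, 220.8], 'score': 0.85} [0.5344 0.0982 0.034 ]
upright {'pixel': [305.4, 187.3], 'score': 0.69} [0.576  0.1233 0.    ]
[0.5331 0.1011 0.0666] [-0.0689 -0.4813  0.2287]
```

View pics/w6.png

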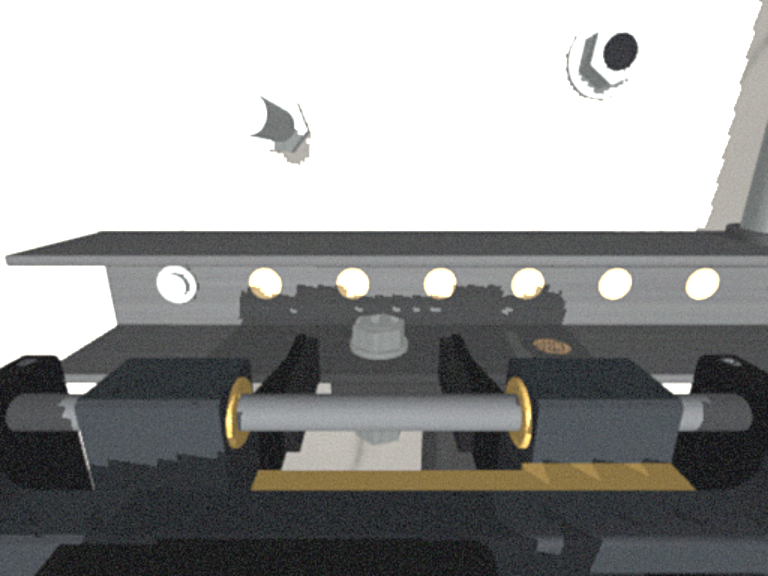

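View pics/c6.png

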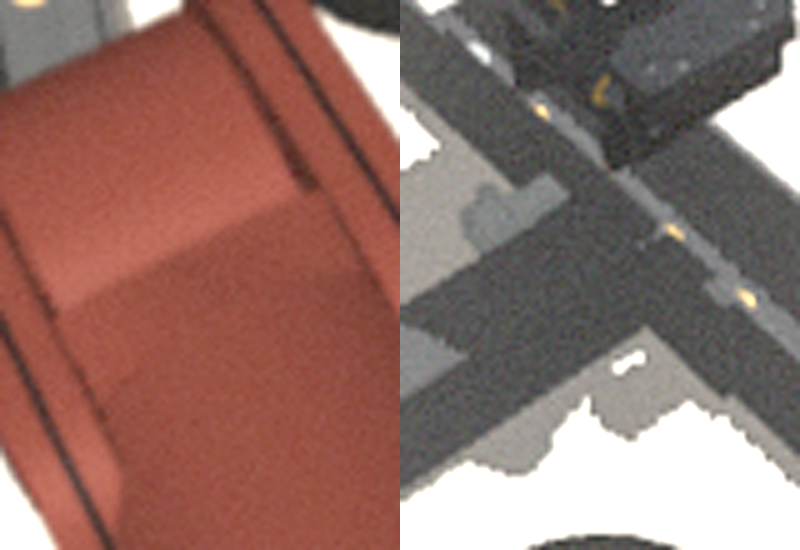

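Request:
send_rows(increments=[[0, 0.06, 0, 0, 0.6], [0, 0, 0, 0, 0.6], [0, 0, -0.1, 0, 0.6], [0, 0, -0.1, 0, 0.6], [0, 0, -0.1, 0, 0.6], [0, 0, 0, 0, 0.6], [0, 0, 0, 0, 0.6], [0, 0, 0, 0, 0.6], [0, 0, 0, 0, 0.6], [0, 0, 0, 0, 0.6]])

```text
t: 13.65
eef_pos: [0.5331, 0.1047, 0.0486]
ee_rot: [-17.7, 90.0, -7.2]
force: [-0.3, 0.1, 0.4]
grip_width: 0.0523
```

```bash
python3 wr.py 7;python3 - <<'E'
import cv2
im=cv2.imread('pics/wrist7.png')[150:310,150:350]
cv2.imwrite('pics/w7z.png',cv2.convertScaleAbs(cv2.resize(im,None,fx=3.7,fy=3.7,interpolation=cv2.INTER_CUBIC),alpha=2,beta=25))
E
```

```text
[0.5331 0.1047 0.0486] [-17.6925  89.994   -7.218 ] [-0.2858  0.0709  0.3581] 0.1232247230957254 [ 14.9127  19.926  -35.6647 108.2457  13.8502  56.1248 -16.4431]
heading 10.47453965260875
bolt {'pixel': [253.5, 235.4], 'score': 0.88} [0.5346 0.0983 0.034 ]
upright {'pixel': [307.7, 201.9], 'score': 0.67} [0.5761 0.1197 0.    ]
```

View pics/w7z.png

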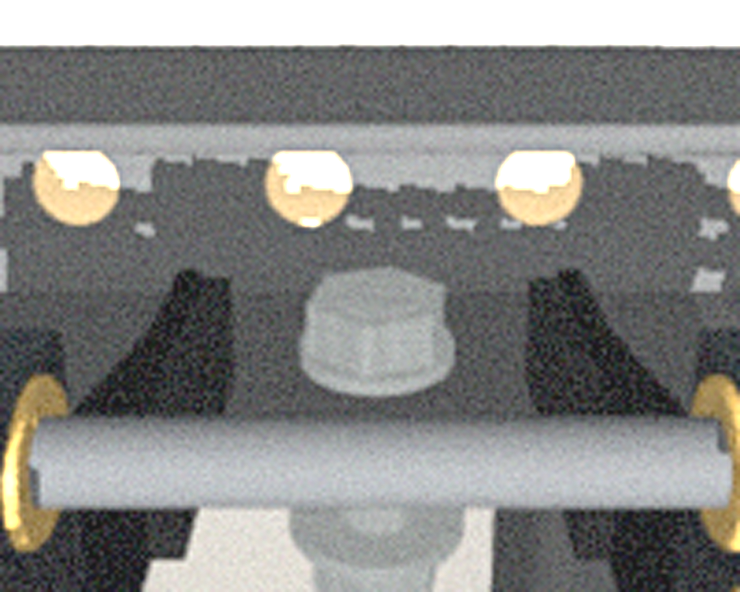

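Request:
send_rows(increments=[[0, 0, -0.11, 0, 0.6], [0, 0, -0.11, 0, 0.6], [0, 0, -0.11, 0, 0.6], [0, 0, -0.11, 0, 0.6], [0, 0, -0.1, 0, 0.6], [0, 0, 0, 0, 0.6], [0, 0, 0, 0, 0.6], [0, 0, 0, 0, 0.6], [0, 0, 0, 0, 0.6], [0, 0, 0, 0, 0.6]])

```text
t: 15.05
eef_pos: [0.5332, 0.1046, 0.0163]
ee_rot: [-22.9, 90.0, -12.4]
force: [0.7, -0.0, 0.5]
grip_width: 0.0521
```

```bash
python3 wr.py 8
```

```text
[0.5332 0.1046 0.0163] [-22.8644  89.9884 -12.3916] [ 0.6555 -0.0157  0.5286] 0.04633134118500574 [ 13.9033  22.4967 -34.7285 109.5278  15.9012  52.7475 -18.0422]
heading 10.47285510215466
bolt {'pixel': [254.1, 260.5], 'score': 0.63} [0.535  0.0976 0.034 ]
upright {'pixel': [319.1, 214.8], 'score': 0.72} [0.5775 0.1216 0.    ]
```

View pics/w8.png

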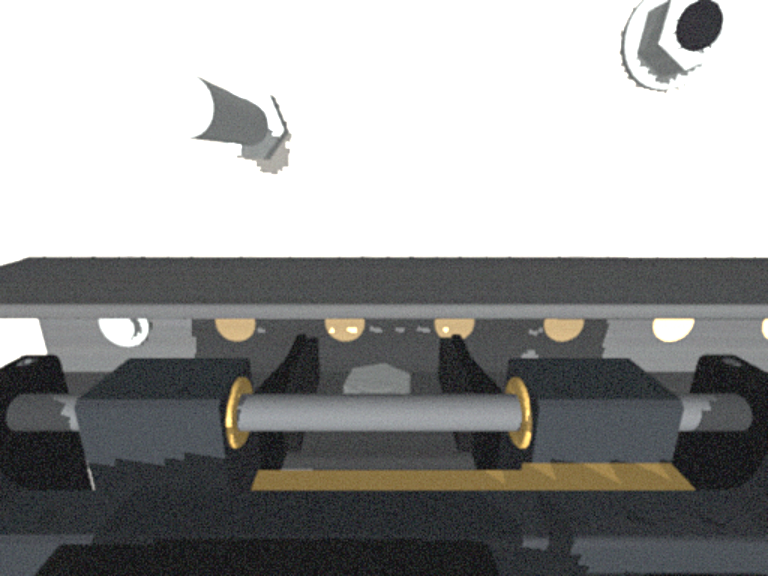

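Fingers straddle the head with no contact force. Closing in.

Request:
send_rows(increments=[[0, 0, 0, 0, 0.45], [0, 0, 0, 0, 0.35], [0, 0, 0, 0, 0.3], [0, 0, 0, 0, 0.25], [0, 0, 0, 0, 0.2], [0, 0, 0, 0, 0.1], [0, 0, 0, 0, 0], [0, 0, 0, 0, 0], [0, 0, 0, 0, 0], [0, 0, 0, 0, 0]], squeeze=35)

```text
t: 16.45
eef_pos: [0.5328, 0.1046, 0.0161]
ee_rot: [-174.5, 90.0, -164.1]
force: [-5.0, -1.1, 3.7]
grip_width: 0.024
```

```bash
python3 wr.py 9; python3 top.py 9
```

```text
[0.5328 0.1046 0.0161] [-174.5285   89.9611 -164.0529] [-5.031  -1.0944  3.7164] 0.12839734847138706 [ 13.9014  22.5057 -34.7316 109.5441  15.8932  52.7727 -18.0428]
heading 10.475596704231272
upright {'pixel': [317.8, 214.1], 'score': 0.66} [0.576 0.122 0.   ]
upright {'pixel': [446.0, 25.5], 'score': 0.57} [0.6192 0.249  0.    ]
[0.5328 0.1046 0.0161] [-4.8703 -1.2336  4.1628]
```

View pics/w9.png

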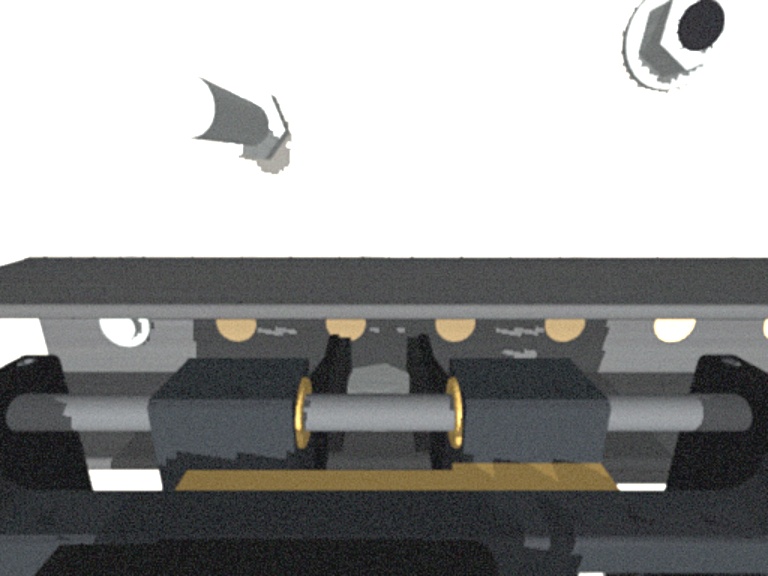

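View pics/c9.png

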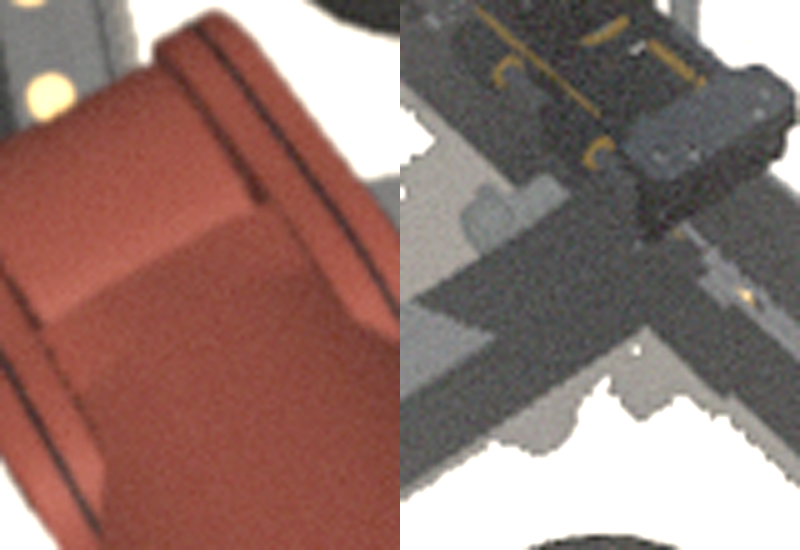

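Request:
send_rows(increments=[[0, 0, 0, 0, 0], [0, 0, 0, 0, 0], [0, 0, 0, 0, 0], [0, 0, 0, 0, 0], [0, 0, 0, 0, 0], [0, 0, 0, 0, 0], [0, 0, 0, 0, 0], [0, 0, 0, 0, 0], [0, 0, 0, 0, 0], [0, 0, 0, 0, 0]], squeeze=40)

```text
t: 17.95
eef_pos: [0.5327, 0.1046, 0.0161]
ee_rot: [-172.0, 90.0, -161.5]
force: [-4.7, -1.1, 4.0]
grip_width: 0.0242
```

Run:
```python
from h import *
s=telemetry.sense();print(s['eef_pos'],s['force'],s['grip_width'],abs(s['joint_vel']).max())
snap('scene','scene10.png')
a=cv2.imread('pics/scene3.png',0)[170:260,150:300];b=cv2.imread('pics/scene10.png',0)[170:260,150:300]
# foot plate lower corner patch shift, away from gripper and its shadow
for (x,y,w,h) in [(270,215,22,24),(172,232,30,28)]:
    A=cv2.imread('pics/scene3.png',0)[y:y+h,x:x+w].astype('f4');B=cv2.imread('pics/scene10.png',0)[y:y+h,x:x+w].astype('f4');print(cv2.phaseCorrelate(A,B),abs(A-B).mean())
e=cv2.imread('pics/scene10.png')[150:260,160:310];cv2.imwrite('pics/e10.png',cv2.convertScaleAbs(cv2.resize(e,None,fx=5,fy=5,interpolation=cv2.INTER_CUBIC),alpha=1.8,beta=15))
```

```text
[0.53274842 0.10463604 0.01609412] [-4.69883824 -1.13457287  3.96066131] 0.024176711425913558 0.0619407815721706
((-0.0808340694820906, 0.05723208307810346), 1.0316417862971623) 6.933712
((-1.4996993185997418, 0.44953105551291195), 0.5986867639753554) 38.817856
```

View pics/e10.png

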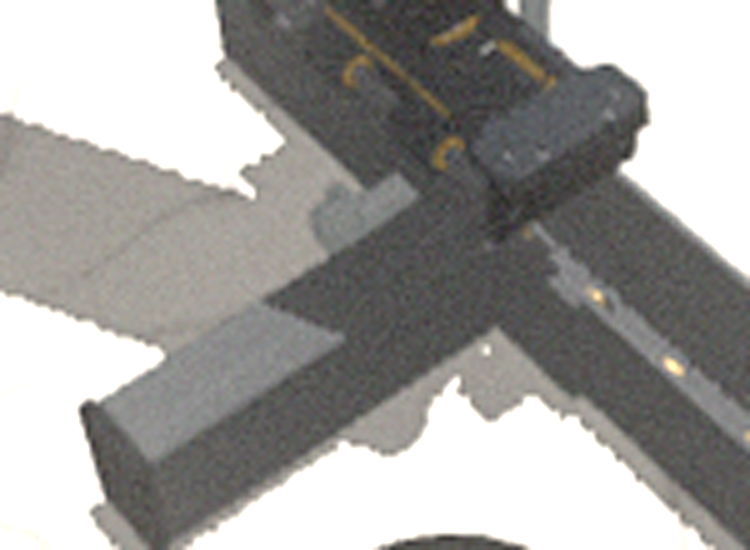

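```bash
python3 -c "
from rig import job
print(job.job_done())"
```

```text
the job is handed in; nothing more can be done
None
```

The foot is pushed flush against the upright, the fingers are gripping the bolt head, and the job is handed in at about 18 s of the 54 s allowed.

**Foot:** I pushed on the end cap with the closed fingers. The force rose from about 5 N while sliding to 23 N with no further movement, and the images showed the plate against the wall along its width. At the end, the plate's far edge in the scene camera had moved by less than 0.1 pixel since the push. The same comparison at the free end told me nothing, because the gripper was in front of it in the earlier picture. The near edge was hidden by the arm once I was gripping, so I last saw it clearly before the grip.

**Grip:** I lowered the open fingers into the channel without contact and closed them on the flats.
- **Opening:** it reads 24.0 to 24.2 mm, which matches the 24 mm across flats.
- **Grip force:** the grip is set to 40 N. The actual finger force was not measured.
- **Grasp point:** by the wrist camera it sits about 6 to 7 mm inwards along the bolt from the head centre and within about 1 mm across the flats.
- **Holding still:** the arm was still, with about 6 N on the wrist.

**Other items:** nothing touched the spare bolt, spare nut, spanner or weight plate, as far as the forces and pictures show. I did not measure their positions again at the end.

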